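Press the brass plates home on a display plinth

ROBOT

A 6-joint arm with a two-finger parallel gripper is mounted at the origin on the work surface. World frame = base frame: x ahead of the robot, y to its left, z up, the work surface at z = 0. Lengths are in m, angles in rad, forces in N, time in s.
With the tool pointing down it reaches from about 0.425 to 0.925 m from the base axis. Payload 12.5 kg.
Tool frame: the origin (TCP) lies midway between the tips of the shut fingers; the grasp point (between the pads) lies 19 mm behind it; z points along the fingers, y is the line along which they close (so a half turn about z gives the same grasp; the last joint's range is limited). The gripper opens to 85 mm and grips with 20 to 120 N. Pads are 22 mm wide; open, the fingers measure 114 mm over their backs; the gripper's body (76 mm by 85 mm) begins 54 mm behind the grasp point. The pads swing forward as they close: fully open they stand 13 mm farther back than shut.
Start: joints at [-1.331, 0.491, 1.559, -0, 1.092, -0.106], TCP at [0.212, -0.588, 0.231] pointing down, gripper open.
Joint ranges: [-3.1, 3.1], [-0.84, 2.19], [0.05, 2.79], [-1.13, 4.28], [0.06, 2.93], [-2.69, 2.69]. Speed limits (rad/s): [2.22, 2.22, 2.79, 3.14, 3.14, 3.14].

INTERFACE

Orientations are given as a unit quaternion [x, y, z, w].
In Python, from plant import * gives the robot as it stands.
- The arm moves only by the tool play_rows, never from a script. Its argument "moves" is a list of rows, each an object with "offset": the shift along the tool's x, y, z in m, a list of three; "delta_rot": the turn, a rotation vector about the tool's x, y, z in degrees, a list of three; "jaw": the finger opening in m, from 0 to 0.0854. A call has 1 to 20 rows; each row shifts and turns the commanded pose from where the row before left it, along the tool's axes as they then stand; what a row does not reach is not made up. A row lasts 1/10 s, in which the tool goes at most 50 mm and 8.59 degrees, less where a joint would pass 70% of its speed; a pose out of reach is approached as far as the arm can. A call with a gripper value outside its range is refused whole. The fingers move at their own pace and stop on an object; "newtons" is the grip in N (left out, the last holds). Time passes only in rows, so rows that do not move let the fingers close. It gives the time, the measured TCP pose, the force, the opening and the grip force at its end, in the units of the state.
- read_state(): the state, without advancing time (a new reading comes with each control period).
- snapshot(name): name is "scene" or "side" or "wrist"; returns a dict with "pixels" (400x640x3 uint8, red, green, blue), "range_z" (400x640 float32, m along the optical axis (not along the pixel's ray), 0 where there is no reading), "vertical_fov" (degrees; the focal length in pixels is half the picture's height over the tangent of half this angle, whatever the lens; pixels are square), "cx", "cy" (the principal point, pixels), "position" and "orientation" of the camera in the world. Camera axes: x right, y down, z forward; pixel columns grow to the right and rows downward; lengths in m; the calibration is good to about 2 mm. A picture is of the moment at which its call begins.
- close_job(): hands the job in; it is judged then, once.
Trained networks look in a picture, given as the dict that the camera call returned (one of the last four; its "shot" number tells which), for a name from the list of things; names that differ only in an ending like _2 or _b are one class to them, and where a whole thing is asked for, a point or a joint stands for the part that bears it (a point fixed in the world has none). Each returns a list of dicts, best first, with "score" (0 to 1); they miss things now and then, are a little off and sometimes report something else, mostly with a low value. They report only what shows in the picture. A call takes as long as a camera call.
- look_for(label, picture): "position" ([x, y, z] in m, in world coordinates, good to about 4 mm: the middle of the surface that is visible of it).
- place_of(label, picture): "position" ([x, y, z] in m, in world coordinates, good to about 4 mm: a listed point, or the origin of a listed thing).
The state is a dict: "clock": time; "joint_positions": joint angles; "joint_velocities": joint speeds; "joint_efforts": joint torques, N m; "eef_pos": TCP position; "eef_rot": TCP orientation; "contact_force": force on the tool from outside, world axes, zero at the start; "wrist_torque": the same for the moment, N m; "grip_width": finger opening in m; "grasp_force": force on a finger pad.
Only numpy, scipy, OpenCV 4.12 (cv2) and the standard library are available. Lean on these libraries where they do the work, as an engineer would, in place of code of your own. Each camera call takes 0.05 s, during which the arm holds its last target. There are 200 camera calls.

TASK

Two brass plates still stand proud of adjoining sides of the wooden display plinth. Push the oblong plate fully home against the screw nose of the bent steel bracket, then turn the plinth a quarter turn and push the round plate home the same way, squarely and with no more than 40 N and never with the fingers on the plates. Then stand the plinth upright in the empty half of the wooden tray and let go, leaving the other things on the desk alone.

Things in the scene. Friction and masses are not known exactly. Their poses are not given: they have to be found in the camera images.
- plinth: dark wooden stepped plinth, about 0.16 kg: lower block 56 x 56 mm, 36 tall; on it a square neck 34 x 34 mm from 36 to 70 mm height (grip it there from above; its sides are parallel to the block's). Origin: centre of the underside; z up. Oblong brass plate on the +x side, round one on the +y side; -x and -y sides are bare
- oblong_plate: brass plate 36 mm wide, 22 mm tall, 4 mm thick, on pins on the plinth's +x side, 19 mm above the underside. Origin: middle of its outer face, axes parallel to the plinth's. The outer face is 39 mm from the plinth's axis at joint 0 and 32 mm when home
- oblong_slide (a joint): how far the oblong plate has been pushed in, 0 to 0.007 m (home). It is held by about 7 N of friction and stays where it is left; it starts 0 to 1.5 mm in
- round_plate: round brass plate, 26 mm across, 4 mm thick, on a pin on the plinth's +y side, 19 mm above the underside. Origin: middle of its outer face, axes parallel to the plinth's. The outer face is 39 mm from the plinth's axis at joint 0 and 32 mm when home
- round_slide (a joint): how far the round plate has been pushed in, 0 to 0.007 m (home); as the oblong one
- bracket: bent steel bracket, fixed: upright 60 mm wide, 52 tall, 4 thick, its foot 70 mm to +x. Origin: on the desk, middle of the upright's front face; z up. A set screw with a flat nose 13 mm across points to the bracket's -x, 20 mm above the desk, at y = 0. Its setting varies: the nose ends 22 to 34 mm in front of the upright, not reported (find it by touch or eye)
- tray_spot (a point): fixed light wooden tray, 160 x 280 mm, walls 8 mm thick, 26 tall, floor 6 mm, split by a wall into two halves, each 144 x 128 mm inside; one is empty, one holds two figures. This point: centre of the empty half's floor, on its top, 6 mm above the desk; x, y along the 160 and 280 mm sides, z up; the figures' half is centred 136 mm to +y
- spare: spare plain plinth of the same dark wood, 56 mm square and 36 mm tall with a round 32 mm neck, 58 mm tall in all, no plates; bystander; origin at centre of underside
- mini_a: small grey figure on a 33 mm round base, 38 mm tall, in the occupied half of the tray; bystander; origin under its base
- mini_b: small grey figure on a 33 mm round base, 46 mm tall, in the occupied half of the tray; bystander; origin under its base
- mini_c: small grey figure on a 33 mm round base, 42 mm tall, on the desk; bystander; origin under its base
- pot_a: paint pot, 34 mm across, 48 mm tall; bystander; origin under its base
- pot_b: paint pot, 32 mm across, 42 mm tall; bystander; origin under its base
- glue: glue bottle, 36 mm across, 75 mm tall; bystander; origin under its base

How it is judged:
On the way, in this order (a step that is already met when the one before it is completed fails the run):
1. oblong plate pushed home (within 1.5 mm of its stop) on the bracket's nose, held there with over 3 N for 0.1 s, square to the bracket within 10 degrees, the round plate still proud (in less than 4 mm) (value of joint oblong_slide above 0.0055 m and contact force between oblong_plate and bracket above 3 N and angle between the x axis of plinth and the x axis of bracket, either way round below 0.175 rad and value of joint round_slide below 0.004 m), for 0.1 s.
2. plinth turned and round plate pushed home (within 1.5 mm of its stop) on the bracket's nose, held there with over 3 N for 0.1 s, square to the bracket within 10 degrees (value of joint round_slide above 0.0055 m and contact force between round_plate and bracket above 3 N and angle between the y axis of plinth and the x axis of bracket, either way round below 0.175 rad), for 0.1 s.
At the end, for the whole second after the job is handed in: both plates within 1.5 mm of home, the plinth standing upright (within 6 degrees) on the floor of the tray's empty half, its centre within 30 mm of the middle of that half, released and at rest (value of joint each of oblong_slide, round_slide above 0.0055 m and angle between plinth's own z axis and vertical below 0.1 rad and horizontal distance between plinth and tray_spot below 0.03 m and z of plinth in the frame of tray_spot between -0.003 and 0.003 m and linear speed of plinth below 0.02 m/s and angular speed of plinth below 0.1 rad/s and contact force between plinth and the fingers below 0.1 N); the robot touches nothing.
It fails at once if the plinth or a plate is pressed on the bracket with more than 40 N (contact force between plinth and bracket above 40 N).
It fails at once if the fingers push on a plate with more than 3 N (contact force between the fingers and oblong_plate above 3 N or contact force between the fingers and round_plate above 3 N).
It fails at once if the plinth is tipped by more than 30 degrees (angle between plinth's own z axis and vertical above 0.52 rad).
It fails at once if the plinth is dropped or thrown (faster than 0.5 m/s while not held) (contact force between plinth and the fingers below 0.1 N and linear speed of plinth above 0.5 m/s).
It fails at once if a bystander (spare plinth, figure, pot, glue bottle) is moved more than 30 mm (distance of any of spare, mini_a, mini_b, mini_c, pot_a, pot_b, glue from where it was at the start of the episode above 0.03 m).
It also fails if it takes over 64 s, if anything falls off the work surface, if the arm or the gripper's body presses on something with over 40 N, if the wrist force passes 120 N, or if a joint passes its speed limit or range.

## Working session

There is one attempt and no reset: what is moved stays moved. The work goes in short steps, Python scripts to look and compute and a tool call to move; the robot and the scene stay as the last step left them, time stands still between calls to the robot, and variables do not carry over. Pictures are saved under pics/ and viewed, at most 10 in all, crops included, and the job is handed in when it is done.

Besides the shell and the picture viewer there is one more tool, called by a JSON object that holds its "name" and its "arguments", one argument or row to a line. play_rows: Moves the arm, as the interface text tells. Its arguments: {"type":"object","properties":{"moves":{"type":"array"},"newtons":{"type":"number"}},"required":["moves"]}

```bash
ls; mkdir -p pics; cat > h.py <<'E'
from plant import *
import numpy as np, cv2
from scipy.spatial.transform import Rotation as R
def snap(n,f=None):
    p=snapshot(n)
    if f: cv2.imwrite('pics/'+f,p['pixels'][:,:,::-1])
    return p
def cloud(p):
    h,w=p['range_z'].shape; f=h/2/np.tan(np.radians(p['vertical_fov']/2))
    v,u=np.mgrid[:h,:w]; z=p['range_z']
    c=np.stack([(u-p['cx'])/f*z,(v-p['cy'])/f*z,z],-1)
    W=c@R.from_quat(p['orientation']).as_matrix().T+np.array(p['position'])
    W[z==0]=np.nan
    return W
E
python3 - <<'E'
from h import *
np.set_printoptions(precision=4,suppress=True)
for n in ['scene','side']:
    p=snap(n,n+'1.png'); print(n,p['position'],p['orientation'],p['vertical_fov'])
    for l in ['plinth','oblong_plate','round_plate','bracket','tray_spot','spare','mini_a','pot_a','glue']:
        print(l,[(np.round(d['position'],3),round(d['score'],2)) for d in place_of(l,p)[:4]])
print(read_state())
E
```

```text
pics
scene [1.3061 0.4443 0.7611] [ 0.4531  0.7864 -0.3594 -0.2171] 53.97286448615146
plinth [(array([ 0.605, -0.247, -0.006]), 0.61)]
oblong_plate []
round_plate []
bracket [(array([ 0.644, -0.012,  0.001]), 0.62)]
tray_spot [(array([0.505, 0.256, 0.004]), 0.59)]
spare []
mini_a [(array([ 0.712,  0.194, -0.001]), 0.68), (array([0.518, 0.4  , 0.003]), 0.58), (array([0.453, 0.368, 0.004]), 0.44)]
pot_a [(array([ 0.709, -0.179,  0.   ]), 0.78), (array([ 0.416, -0.06 ,  0.005]), 0.63)]
glue [(array([ 0.552, -0.415, -0.001]), 0.47)]
side [0.1943 0.5185 0.7181] [-0.2926  0.8838 -0.3499  0.1042] 56.977618692713065
plinth []
oblong_plate [(array([ 0.559, -0.244,  0.022]), 0.59), (array([ 0.714, -0.183,  0.   ]), 0.32)]
round_plate [(array([ 0.72 , -0.181,  0.005]), 0.58)]
bracket [(array([ 0.638, -0.018, -0.   ]), 0.9), (array([ 0.561, -0.243,  0.02 ]), 0.44)]
tray_spot [(array([0.5  , 0.256, 0.005]), 0.64)]
spare [(array([ 0.461, -0.224, -0.003]), 0.6)]
mini_a [(array([0.514, 0.398, 0.003]), 0.68), (array([0.452, 0.363, 0.003]), 0.56), (array([0.713, 0.182, 0.002]), 0.54)]
pot_a [(array([ 0.718, -0.18 ,  0.001]), 0.75), (array([ 0.415, -0.071, -0.002]), 0.7)]
glue [(array([ 0.562, -0.243,  0.023]), 0.65), (array([ 0.556, -0.42 , -0.001]), 0.59)]
{'clock': 1.0, 'joint_positions': array([-1.3306,  0.4909,  1.5589,  0.    ,  1.0917, -0.1056]), 'joint_velocities': array([-0.0006, -0.0004,  0.001 , -0.0014,  0.0012, -0.0001]), 'joint_efforts': array([ -0.0022, -61.8288, -26.1848,  -0.0002,   0.0003,   0.    ]), 'eef_pos': array([ 0.2119, -0.588 ,  0.2313]), 'eef_rot': array([0.9851, 0.172 , 0.    , 0.    ]), 'contact_force': array([ 0.3493, -0.3087,  0.1971]), 'wrist_torque': array([0.0262, 0.0098, 0.0198]), 'grasp_force': 0.0, 'grip_width': 0.08559615180553361}
```

View pics/scene1.png

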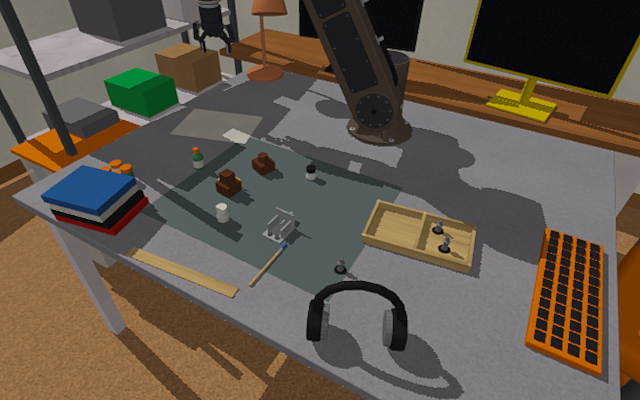

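View pics/side1.png

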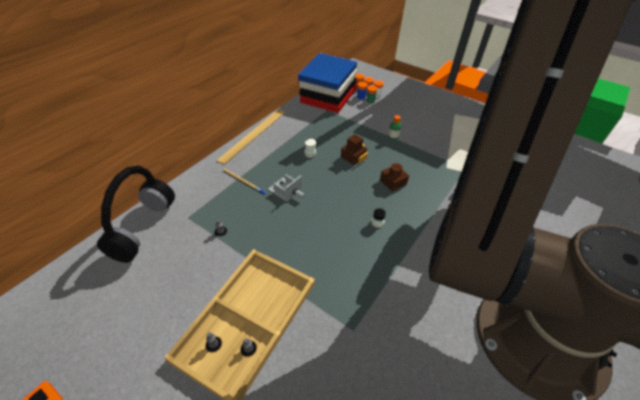

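```bash
python3 - <<'E'
from h import *
np.set_printoptions(precision=4,suppress=True)
ims=[]
for n,(u0,v0,w,h) in {'scene':(200,140,110,110),'side':(250,125,110,110)}.items():
    p=snap(n); W=cloud(p)
    ims.append(cv2.resize(p['pixels'][v0:v0+h,u0:u0+w,::-1],(400,400),interpolation=cv2.INTER_CUBIC))
    for nm,c,zz in [('neck',(.6,-.245),(.064,.076)),('block',(.6,-.245),(.031,.041)),('oblk',(.6,-.245),(.01,.03)),('brk',(.644,-.015),(.045,.06)),('scr',(.644,-.015),(.01,.035))]:
        m=(np.hypot(W[...,0]-c[0],W[...,1]-c[1])<.08)&(W[...,2]>zz[0])&(W[...,2]<zz[1])
        q=W[m]
        if len(q)>4: r=cv2.minAreaRect(q[:,:2].astype(np.float32)*1000); print(n,nm,len(q),np.median(q,0),r)
cv2.imwrite('pics/crop.png',np.hstack(ims))
E
```

```text
scene neck 98 [ 0.6058 -0.2469  0.069 ] ((603.2335205078125, -249.3033447265625), (38.55869674682617, 36.369937896728516), 80.61763763427734)
scene block 133 [ 0.6178 -0.2331  0.0357] ((602.5281982421875, -250.10781860351562), (60.41021728515625, 58.07078170776367), 82.168701171875)
scene oblk 145 [ 0.6233 -0.2259  0.0215] ((597.88232421875, -252.30813598632812), (69.25917053222656, 69.34937286376953), 83.78730773925781)
scene brk 55 [ 0.6452 -0.014   0.0503] ((644.119384765625, -14.651224136352539), (59.00944137573242, 9.76504898071289), 84.5938720703125)
scene scr 276 [ 0.6605 -0.0139  0.0236] ((655.307373046875, -13.767292022705078), (92.60440826416016, 60.649837493896484), 5.55281400680542)
side neck 117 [ 0.599  -0.2471  0.0705] ((601.1251831054688, -250.28543090820312), (35.49542999267578, 36.30947494506836), 79.14175415039062)
side block 155 [ 0.5864 -0.2342  0.0365] ((594.8958129882812, -242.3085479736328), (73.42322540283203, 58.5872917175293), 44.80339813232422)
side oblk 153 [ 0.5799 -0.2276  0.0209] ((588.9873046875, -235.4348602294922), (77.54273986816406, 39.47418212890625), 36.25642776489258)
side brk 64 [ 0.6428 -0.0153  0.0509] ((643.2210693359375, -18.439313888549805), (63.4022102355957, 6.971495151519775), 86.48951721191406)
side scr 288 [ 0.6443 -0.0108  0.0248] ((655.2630615234375, -16.16573715209961), (91.81277465820312, 61.78779602050781), 7.088183403015137)
```

View pics/crop.png

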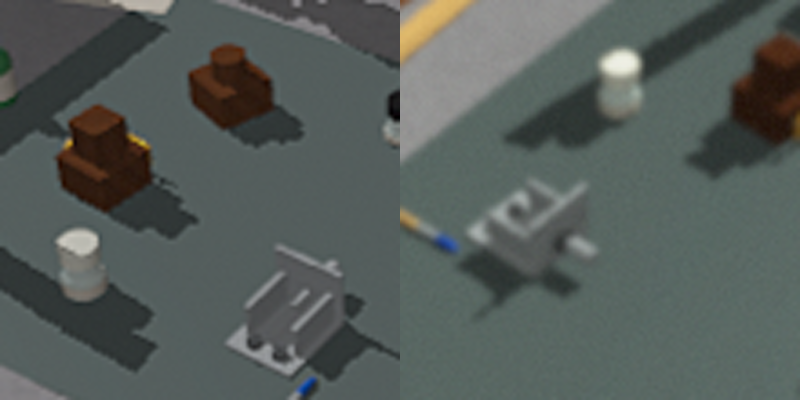

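{"name": "play_rows", "arguments": {
  "moves": [
    {"offset": [0.04, -0.0155, 0], "delta_rot": [0, 0, 0], "jaw": 0.085},
    {"offset": [0.04, -0.0155, 0], "delta_rot": [0, 0, 0], "jaw": 0.085},
    {"offset": [0.04, -0.0155, 0], "delta_rot": [0, 0, 0], "jaw": 0.085},
    {"offset": [0.04, -0.0155, 0], "delta_rot": [0, 0, 0], "jaw": 0.085},
    {"offset": [0.04, -0.0155, 0], "delta_rot": [0, 0, 0], "jaw": 0.085},
    {"offset": [0.04, -0.0155, 0], "delta_rot": [0, 0, 0], "jaw": 0.085},
    {"offset": [0.04, -0.0155, 0], "delta_rot": [0, 0, 0], "jaw": 0.085},
    {"offset": [0.04, -0.0155, 0], "delta_rot": [0, 0, 0], "jaw": 0.085},
    {"offset": [0.04, -0.0155, 0], "delta_rot": [0, 0, 0], "jaw": 0.085},
    {"offset": [0.04, -0.0155, 0], "delta_rot": [0, 0, 0], "jaw": 0.085},
    {"offset": [0.04, -0.0155, 0], "delta_rot": [0, 0, 0], "jaw": 0.085},
    {"offset": [0.04, -0.0155, 0], "delta_rot": [0, 0, 0], "jaw": 0.085},
    {"offset": [0, 0, 0], "delta_rot": [0, 0, 7], "jaw": 0.085},
    {"offset": [0, 0, 0], "delta_rot": [0, 0, 7], "jaw": 0.085},
    {"offset": [0, 0, 0], "delta_rot": [0, 0, 7], "jaw": 0.085},
    {"offset": [0, 0, 0], "delta_rot": [0, 0, 7], "jaw": 0.085},
    {"offset": [0, 0, 0], "delta_rot": [0, 0, 0], "jaw": 0.085},
    {"offset": [0, 0, 0], "delta_rot": [0, 0, 0], "jaw": 0.085}
  ]
}}

```text
clock: 2.9
eef_pos: [0.6004, -0.2504, 0.2313]
eef_rot: [0.998, -0.07, 0.0, 0.0]
contact_force: [-0.4, -0.2, 0.8]
grip_width: 0.0848
grasp_force: 0.0
```

```bash
cat >> h.py <<'E'
def rect(W,c,zz,r=.08):
    m=(np.hypot(W[...,0]-c[0],W[...,1]-c[1])<r)&(W[...,2]>zz[0])&(W[...,2]<zz[1])
    q=W[m]
    return (len(q),np.median(q[:,2]),cv2.minAreaRect(q[:,:2].astype(np.float32)*1000)) if len(q)>4 else None
E
python3 - <<'E'
from h import *
np.set_printoptions(precision=4,suppress=True)
s=read_state(); print(s['clock'],s['eef_pos'],R.from_quat(s['eef_rot']).as_matrix())
p=snap('wrist','w1.png'); W=cloud(p); print(p['position'],p['orientation'],p['vertical_fov'])
c=(.601,-.249)
for zz in [(.064,.076),(.032,.041),(.01,.03)]: print(rect(W,c,zz,.06))
c=(.644,-.015)
for zz in [(.046,.06),(.01,.03)]: print(rect(W,c,zz,.08))
for l in ['plinth','oblong_plate','round_plate']:
    print(l,[(np.round(d['position'],3),round(d['score'],2)) for d in place_of(l,p)[:4]])
E
```

```text
2.9 [ 0.6004 -0.2504  0.2313] [[ 0.9903 -0.1389 -0.    ]
 [-0.1389 -0.9903 -0.0001]
 [ 0.      0.0001 -1.    ]]
[ 0.6719 -0.2612  0.3733] [-0.6496  0.7467  0.1077 -0.0937] 63.5230944313946
(1226, np.float64(0.06937766091122685), ((602.4498901367188, -250.4940185546875), (33.52172088623047, 34.40007019042969), 82.96276092529297))
(1350, np.float64(0.03533621225481459), ((601.4043579101562, -255.320068359375), (65.73716735839844, 56.17491149902344), 81.92371368408203))
(401, np.float64(0.025903622867667786), ((596.7100219726562, -255.6097412109375), (64.83744049072266, 65.89359283447266), 82.06108093261719))
(285, np.float64(0.05133427910498828), ((644.3109741210938, -16.855863571166992), (61.4504280090332, 4.362163543701172), 86.91295623779297))
(1724, np.float64(0.022092435994431364), ((652.2621459960938, -17.87020492553711), (60.152896881103516, 83.54718780517578), 87.27391815185547))
plinth [(array([ 0.594, -0.285,  0.019]), 0.57)]
oblong_plate [(array([ 0.562, -0.241,  0.021]), 0.67)]
round_plate [(array([ 0.595, -0.286,  0.017]), 0.46)]
```

View pics/w1.png

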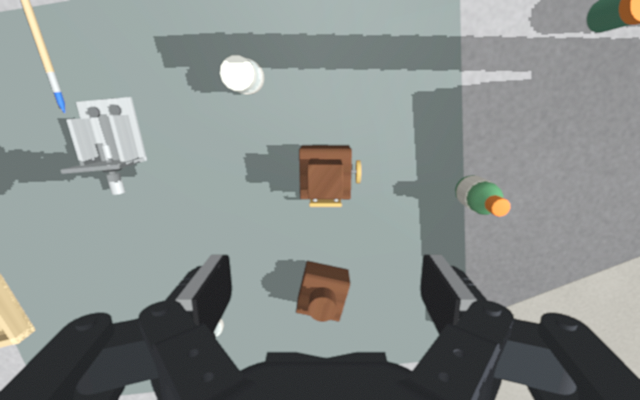

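{"name": "play_rows", "arguments": {
  "moves": [
    {"offset": [0.002, 0, 0.04], "delta_rot": [0, 0, 0], "jaw": 0.085},
    {"offset": [0, 0, 0.04], "delta_rot": [0, 0, 0], "jaw": 0.085},
    {"offset": [0, 0, 0.04], "delta_rot": [0, 0, 0], "jaw": 0.085},
    {"offset": [0, 0, 0.035], "delta_rot": [0, 0, 0], "jaw": 0.085},
    {"offset": [0, 0, 0.02], "delta_rot": [0, 0, 0], "jaw": 0.07},
    {"offset": [0, 0, 0.0143], "delta_rot": [0, 0, 0], "jaw": 0.06},
    {"offset": [0, 0, 0], "delta_rot": [0, 0, 0], "jaw": 0.05},
    {"offset": [0, 0, 0], "delta_rot": [0, 0, 0], "jaw": 0.04},
    {"offset": [0, 0, 0], "delta_rot": [0, 0, 0], "jaw": 0.03},
    {"offset": [0, 0, 0], "delta_rot": [0, 0, 0], "jaw": 0.02},
    {"offset": [0, 0, 0], "delta_rot": [0, 0, 0], "jaw": 0.02},
    {"offset": [0, 0, 0], "delta_rot": [0, 0, 0], "jaw": 0.02}
  ],
  "newtons": 100
}}

```text
clock: 4.3
eef_pos: [0.6031, -0.2509, 0.0435]
eef_rot: [0.997, -0.071, 0.001, 0.001]
contact_force: [-0.1, 0.5, 7.0]
grip_width: 0.032
grasp_force: 100.6
```

```bash
python3 - <<'E'
from h import *
np.set_printoptions(precision=4,suppress=True)
for n in ['scene','side']:
    W=cloud(snap(n))
    a=np.radians(-3); B=np.stack([(W[...,0]-.6423)*np.cos(a)+(W[...,1]+.0168)*np.sin(a),-(W[...,0]-.6423)*np.sin(a)+(W[...,1]+.0168)*np.cos(a),W[...,2]],-1)
    m=(B[...,0]>-.06)&(B[...,0]<-.005)&(abs(B[...,1])<.02)&(B[...,2]>.008)&(B[...,2]<.04)
    print(n,m.sum(),np.sort(B[m],0)[[0,1,2,-1]] if m.sum()>4 else '', np.median(B[m],0))
    m=(abs(B[...,0])<.012)&(abs(B[...,1])<.05)&(B[...,2]>.015)&(B[...,2]<.06)
    print(np.percentile(B[m],[1,10,50,90,99],axis=0))
s=read_state(); print(s['clock'],s['eef_pos'],s['grip_width'],s['grasp_force'],s['joint_positions'])
E
```

```text
scene 9 [[-0.0317 -0.0008  0.0211]
 [-0.0317  0.0006  0.0216]
 [-0.0315  0.0014  0.0231]
 [-0.0249  0.0081  0.0278]] [-0.0279  0.0047  0.0253]
[[-0.0005 -0.028   0.0167]
 [ 0.0011 -0.0203  0.0217]
 [ 0.0034  0.0028  0.0358]
 [ 0.0063  0.0287  0.051 ]
 [ 0.0107  0.0318  0.0533]]
side 56 [[-0.0329 -0.007   0.0149]
 [-0.0325 -0.0063  0.0167]
 [-0.032  -0.0054  0.0177]
 [-0.0052  0.0088  0.0295]] [-0.02    0.0024  0.0249]
[[-0.0073 -0.0299  0.0157]
 [-0.0024 -0.0247  0.0203]
 [-0.0003  0.0033  0.0353]
 [ 0.0017  0.0266  0.0523]
 [ 0.0102  0.0297  0.0541]]
4.4 [ 0.6031 -0.2509  0.0435] 0.03248559182070223 100.55789709091187 [-0.4953  0.7468  1.6388 -0.0001  0.7534  1.2183]
```

{"name": "play_rows", "arguments": {
  "moves": [
    {"offset": [0, 0, -0.02], "delta_rot": [0, 0, 0], "jaw": 0.02},
    {"offset": [0, 0, -0.03], "delta_rot": [0, 0, 0], "jaw": 0.02},
    {"offset": [0, 0, -0.025], "delta_rot": [0, 0, 0], "jaw": 0.02},
    {"offset": [-0.0106, -0.0288, 0], "delta_rot": [0, 0, 0], "jaw": 0.02},
    {"offset": [-0.0106, -0.0288, 0], "delta_rot": [0, 0, 0], "jaw": 0.02},
    {"offset": [-0.0106, -0.0288, 0], "delta_rot": [0, 0, 0], "jaw": 0.02},
    {"offset": [-0.0106, -0.0288, 0], "delta_rot": [0, 0, 0], "jaw": 0.02},
    {"offset": [-0.0106, -0.0288, 0], "delta_rot": [0, 0, 0], "jaw": 0.02},
    {"offset": [-0.0106, -0.0288, 0], "delta_rot": [0, 0, 0], "jaw": 0.02},
    {"offset": [-0.0106, -0.0288, 0], "delta_rot": [0, 0, 0], "jaw": 0.02},
    {"offset": [-0.0106, -0.0288, 0], "delta_rot": [0, 0, 0], "jaw": 0.02},
    {"offset": [0, 0, 0], "delta_rot": [0, 0, -5], "jaw": 0.02},
    {"offset": [0, 0, 0], "delta_rot": [0, 0, -8], "jaw": 0.02},
    {"offset": [0, 0, 0], "delta_rot": [0, 0, -8], "jaw": 0.02},
    {"offset": [0, 0, 0], "delta_rot": [0, 0, -8], "jaw": 0.02},
    {"offset": [0, 0, 0], "delta_rot": [0, 0, -8], "jaw": 0.02},
    {"offset": [0, 0, 0], "delta_rot": [0, 0, -8], "jaw": 0.02}
  ]
}}

```text
clock: 6.1
eef_pos: [0.5511, -0.0105, 0.1173]
eef_rot: [0.948, 0.319, 0.0, 0.0]
contact_force: [-0.1, 1.0, -3.1]
grip_width: 0.0319
grasp_force: 100.1
```

{"name": "play_rows", "arguments": {
  "moves": [
    {"offset": [0, 0, 0], "delta_rot": [0, 0, -8], "jaw": 0.02},
    {"offset": [0, 0, 0], "delta_rot": [0, 0, -8], "jaw": 0.02},
    {"offset": [0, 0, 0], "delta_rot": [0, 0, -8], "jaw": 0.02},
    {"offset": [0, 0, 0], "delta_rot": [0, 0, -8], "jaw": 0.02},
    {"offset": [0, 0, 0], "delta_rot": [0, 0, -8], "jaw": 0.02},
    {"offset": [0, 0, 0], "delta_rot": [0, 0, -8], "jaw": 0.02},
    {"offset": [0, 0, 0], "delta_rot": [0, 0, -8], "jaw": 0.02},
    {"offset": [0, 0, 0], "delta_rot": [0, 0, -8], "jaw": 0.02},
    {"offset": [0, 0, 0], "delta_rot": [0, 0, -8], "jaw": 0.02},
    {"offset": [0, 0, 0], "delta_rot": [0, 0, -8], "jaw": 0.02},
    {"offset": [0, 0, 0], "delta_rot": [0, 0, -8], "jaw": 0.02},
    {"offset": [0, 0, 0], "delta_rot": [0, 0, -8], "jaw": 0.02},
    {"offset": [0, 0, 0], "delta_rot": [0, 0, -8], "jaw": 0.02},
    {"offset": [0, 0, 0], "delta_rot": [0, 0, -8], "jaw": 0.02},
    {"offset": [0, 0, 0], "delta_rot": [0, 0, -8], "jaw": 0.02},
    {"offset": [0, 0, 0], "delta_rot": [0, 0, -8], "jaw": 0.02},
    {"offset": [0, 0, 0], "delta_rot": [0, 0, -8], "jaw": 0.02},
    {"offset": [0, 0, 0], "delta_rot": [0, 0, -4], "jaw": 0.02},
    {"offset": [0, 0, 0], "delta_rot": [0, 0, 0], "jaw": 0.02}
  ]
}}

```text
clock: 8.0
eef_pos: [0.5512, -0.0105, 0.1173]
eef_rot: [0.027, 1.0, -0.0, 0.0]
contact_force: [-0.1, -0.1, -1.4]
grip_width: 0.0321
grasp_force: 100.1
```

```bash
cat >> h.py <<'E'
def st():
    s=read_state(); M=R.from_quat(s['eef_rot']).as_matrix()
    print(s['clock'],'pos',s['eef_pos'].round(4),'yaw',np.degrees(np.arctan2(M[1,0],M[0,0])).round(2),'tilt',M[:,2].round(4),'F',s['contact_force'].round(2),'T',s['wrist_torque'].round(3),s['grip_width'],s['joint_positions'].round(3))
    return s,M
E
python3 - <<'E'
from h import *
np.set_printoptions(precision=4,suppress=True)
st()
c=(.551,-.011)
ims=[]
for n in ['scene','side','wrist']:
    p=snap(n); W=cloud(p)
    for zz in [(.09,.13),(.09,.102),(.105,.118)]: print(n,rect(W,c,zz,.05))
    for l in ['oblong_plate','round_plate']: print(l,[(np.round(d['position'],3),round(d['score'],2)) for d in place_of(l,p)[:2]])
    if n=='wrist': cv2.imwrite('pics/w2.png',p['pixels'][:,:,::-1])
E
```

```text
8.0 pos [ 0.5512 -0.0105  0.1173] yaw 176.87 tilt [ 0.0003 -0.0001 -1.    ] F [-0.11 -0.14 -1.38] T [-0.015 -0.049  0.012] 0.03207804994344709 [-0.139  0.533  1.857 -0.     0.751 -1.655]
scene (390, np.float64(0.1071033644222934), ((565.275146484375, -3.2008705139160156), (52.95755386352539, 75.43284606933594), 28.607709884643555))
scene (131, np.float64(0.09753617994077213), ((567.0702514648438, 2.539478302001953), (40.63743591308594, 77.60687255859375), 41.970176696777344))
scene (164, np.float64(0.10938593716608402), ((565.1456298828125, -3.3094635009765625), (52.62607192993164, 74.28286743164062), 28.607709884643555))
oblong_plate [(array([ 0.589, -0.016,  0.097]), 0.52)]
round_plate [(array([0.553, 0.03 , 0.087]), 0.37), (array([0.508, 0.256, 0.006]), 0.37)]
side (472, np.float64(0.10902084439158338), ((556.7964477539062, -5.924175262451172), (67.40985107421875, 67.89582061767578), 87.07009887695312))
side (124, np.float64(0.09614660911172257), ((551.5821533203125, 0.5223846435546875), (73.95612335205078, 55.69623947143555), 14.556758880615234))
side (235, np.float64(0.11015290455437643), ((547.1307983398438, -3.0801620483398438), (74.89513397216797, 54.64306640625), 28.851415634155273))
oblong_plate [(array([ 0.586, -0.013,  0.097]), 0.61)]
round_plate [(array([0.551, 0.031, 0.092]), 0.38), (array([0.512, 0.398, 0.006]), 0.23)]
wrist (6253, np.float64(0.10888667749038466), ((539.7554321289062, -4.7751922607421875), (70.48676300048828, 34.954673767089844), 78.29361724853516))
wrist (939, np.float64(0.09619515726098524), ((532.7821655273438, 1.38616943359375), (75.23111724853516, 26.537078857421875), 57.879432678222656))
wrist (3903, np.float64(0.10894820026052263), ((538.9725341796875, -5.665088653564453), (66.76923370361328, 29.64798355102539), 84.18634796142578))
oblong_plate [(array([0.711, 0.192, 0.002]), 0.44)]
round_plate [(array([0.555, 0.032, 0.089]), 0.7)]
```

View pics/w2.png

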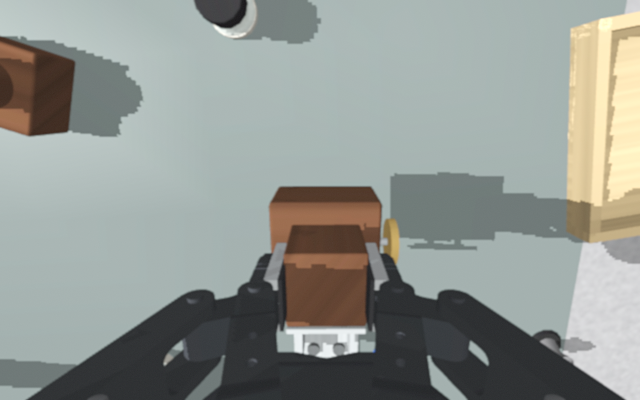

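{"name": "play_rows", "arguments": {
  "moves": [
    {"offset": [0, 0, 0.03], "delta_rot": [0, 0, 0], "jaw": 0.02},
    {"offset": [0, 0, 0.025], "delta_rot": [0, 0, 0], "jaw": 0.02},
    {"offset": [0, 0, 0.0125], "delta_rot": [0, 0, 0], "jaw": 0.02},
    {"offset": [0, 0, 0.005], "delta_rot": [0, 0, 0], "jaw": 0.02},
    {"offset": [-0.008, 0, 0], "delta_rot": [0, 0, 0], "jaw": 0.02},
    {"offset": [-0.004, 0, 0], "delta_rot": [0, 0, 0], "jaw": 0.02},
    {"offset": [0, 0, 0], "delta_rot": [0, 0, 0], "jaw": 0.02},
    {"offset": [0, 0, 0], "delta_rot": [0, 0, 0], "jaw": 0.02}
  ]
}}

```text
clock: 9.25
eef_pos: [0.5634, -0.0111, 0.0449]
eef_rot: [0.028, 1.0, -0.0, 0.0]
contact_force: [-0.4, 0.4, -2.6]
grip_width: 0.0321
grasp_force: 100.2
```

```bash
python3 - <<'E'
from h import *
np.set_printoptions(precision=4,suppress=True)
st()
ims=[]
for n,(u0,v0,w,h) in {'scene':(230,160,100,100),'side':(270,150,100,100)}.items():
    p=snap(n); ims.append(cv2.resize(p['pixels'][v0:v0+h,u0:u0+w,::-1],(400,400),interpolation=cv2.INTER_CUBIC))
cv2.imwrite('pics/c2.png',np.hstack(ims))
E
```

```text
9.25 pos [ 0.5634 -0.0111  0.0449] yaw 176.82 tilt [ 0.0007 -0.0002 -1.    ] F [-0.4   0.4  -2.58] T [-0.018  0.029 -0.002] 0.032071021193144165 [-0.137  0.657  1.872 -0.     0.611 -1.652]
```

View pics/c2.png

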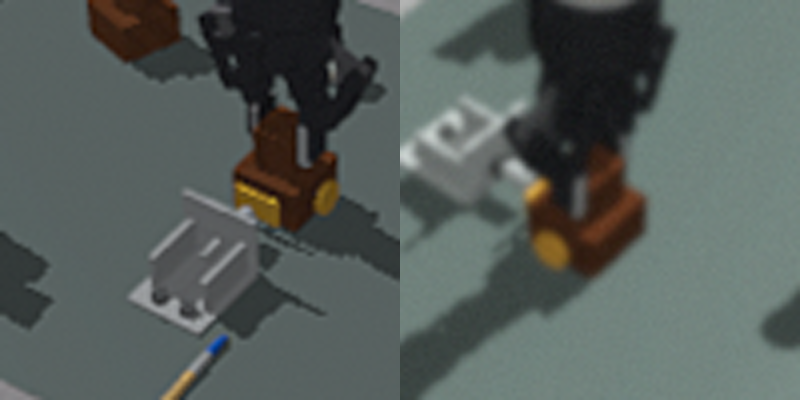

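{"name": "play_rows", "arguments": {
  "moves": [
    {"offset": [-0.002, 0, 0], "delta_rot": [0, 0, 0], "jaw": 0.02},
    {"offset": [-0.002, 0, 0], "delta_rot": [0, 0, 0], "jaw": 0.02},
    {"offset": [-0.002, 0, 0], "delta_rot": [0, 0, 0], "jaw": 0.02},
    {"offset": [-0.001, 0, 0], "delta_rot": [0, 0, 0], "jaw": 0.02},
    {"offset": [0, 0, 0], "delta_rot": [0, 0, 0], "jaw": 0.02}
  ],
  "newtons": 120
}}

```text
clock: 9.85
eef_pos: [0.5704, -0.0116, 0.0444]
eef_rot: [0.028, 1.0, -0.0, 0.0]
contact_force: [0.2, 0.0, -1.8]
grip_width: 0.0318
grasp_force: 122.2
```

{"name": "play_rows", "arguments": {
  "moves": [
    {"offset": [-0.001, 0, 0], "delta_rot": [0, 0, 0], "jaw": 0.02},
    {"offset": [-0.001, 0, 0], "delta_rot": [0, 0, 0], "jaw": 0.02},
    {"offset": [0, 0, 0], "delta_rot": [0, 0, 0], "jaw": 0.02}
  ]
}}

```text
clock: 10.15
eef_pos: [0.5718, -0.0116, 0.0444]
eef_rot: [0.028, 1.0, -0.0, -0.001]
contact_force: [-3.7, -0.2, -0.2]
grip_width: 0.0318
grasp_force: 122.7
```

{"name": "play_rows", "arguments": {
  "moves": [
    {"offset": [-0.001, 0, 0], "delta_rot": [0, 0, 0], "jaw": 0.02},
    {"offset": [-0.001, 0, 0], "delta_rot": [0, 0, 0], "jaw": 0.02},
    {"offset": [0, 0, 0], "delta_rot": [0, 0, 0], "jaw": 0.02}
  ]
}}

```text
clock: 10.45
eef_pos: [0.5732, -0.0117, 0.0444]
eef_rot: [0.028, 1.0, 0.0, -0.001]
contact_force: [-6.9, -0.2, 2.0]
grip_width: 0.0321
grasp_force: 122.9
```

{"name": "play_rows", "arguments": {
  "moves": [
    {"offset": [-0.001, 0, 0], "delta_rot": [0, 0, 0], "jaw": 0.02},
    {"offset": [-0.001, 0, 0], "delta_rot": [0, 0, 0], "jaw": 0.02},
    {"offset": [0, 0, 0], "delta_rot": [0, 0, 0], "jaw": 0.02}
  ]
}}

```text
clock: 10.75
eef_pos: [0.5752, -0.0118, 0.0444]
eef_rot: [0.028, 1.0, 0.0, -0.001]
contact_force: [-6.4, 0.7, 1.4]
grip_width: 0.0321
grasp_force: 122.9
```

{"name": "play_rows", "arguments": {
  "moves": [
    {"offset": [-0.001, 0, 0], "delta_rot": [0, 0, 0], "jaw": 0.02},
    {"offset": [0, 0, 0], "delta_rot": [0, 0, 0], "jaw": 0.02}
  ]
}}

```text
clock: 10.95
eef_pos: [0.5762, -0.0118, 0.0444]
eef_rot: [0.028, 1.0, 0.0, -0.001]
contact_force: [-6.4, -0.8, 1.9]
grip_width: 0.0318
grasp_force: 122.9
```

```bash
python3 -c "
from h import *
st()"
```

```text
10.95 pos [ 0.5762 -0.0118  0.0444] yaw 176.82 tilt [-2.5e-03  2.0e-04 -1.0e+00] F [-6.43 -0.82  1.89] T [-0.038  1.126 -0.066] 0.03180664166491723 [-0.135  0.671  1.838 -0.     0.636 -1.65 ]
```

Sliding at ~6.5 N; continue until the force rises.

{"name": "play_rows", "arguments": {
  "moves": [
    {"offset": [-0.001, 0, 0], "delta_rot": [0, 0, 0], "jaw": 0.02},
    {"offset": [0, 0, 0], "delta_rot": [0, 0, 0], "jaw": 0.02}
  ]
}}

```text
clock: 11.15
eef_pos: [0.5772, -0.0119, 0.0444]
eef_rot: [0.028, 1.0, 0.0, -0.001]
contact_force: [-6.0, -0.2, 1.7]
grip_width: 0.0317
grasp_force: 122.9
```

{"name": "play_rows", "arguments": {
  "moves": [
    {"offset": [-0.001, 0, 0], "delta_rot": [0, 0, 0], "jaw": 0.02},
    {"offset": [0, 0, 0], "delta_rot": [0, 0, 0], "jaw": 0.02}
  ]
}}

```text
clock: 11.35
eef_pos: [0.5776, -0.0119, 0.0443]
eef_rot: [0.028, 1.0, 0.0, -0.002]
contact_force: [-8.1, -0.6, 2.9]
grip_width: 0.0322
grasp_force: 123.4
```

{"name": "play_rows", "arguments": {
  "moves": [
    {"offset": [-0.001, 0, 0], "delta_rot": [0, 0, 0], "jaw": 0.02},
    {"offset": [0, 0, 0], "delta_rot": [0, 0, 0], "jaw": 0.02}
  ]
}}

```text
clock: 11.55
eef_pos: [0.5778, -0.0119, 0.0444]
eef_rot: [0.028, 1.0, 0.0, -0.003]
contact_force: [-13.4, 0.4, 7.3]
grip_width: 0.0319
grasp_force: 123.8
```

{"name": "play_rows", "arguments": {
  "moves": [
    {"offset": [-0.0007, 0, 0], "delta_rot": [0, 0, 0], "jaw": 0.02},
    {"offset": [0, 0, 0], "delta_rot": [0, 0, 0], "jaw": 0.02},
    {"offset": [0, 0, 0], "delta_rot": [0, 0, 0], "jaw": 0.02},
    {"offset": [0, 0, 0], "delta_rot": [0, 0, 0], "jaw": 0.02}
  ]
}}

```text
clock: 11.95
eef_pos: [0.5779, -0.0119, 0.0444]
eef_rot: [0.028, 1.0, 0.0, -0.003]
contact_force: [-15.5, -0.0, 10.0]
grip_width: 0.032
grasp_force: 124.0
```

```bash
python3 - <<'E'
from h import *
np.set_printoptions(precision=4,suppress=True)
st()
ims=[]
for n,(u0,v0,w,h) in {'scene':(230,160,100,100),'side':(270,150,100,100)}.items():
    p=snap(n); ims.append(cv2.resize(p['pixels'][v0:v0+h,u0:u0+w,::-1],(400,400),interpolation=cv2.INTER_CUBIC))
cv2.imwrite('pics/c3.png',np.hstack(ims))
E
```

```text
11.95 pos [ 0.5779 -0.0119  0.0444] yaw 176.82 tilt [-0.0069  0.0006 -1.    ] F [-15.55  -0.01   9.99] T [-0.131  2.754 -0.05 ] 0.0319812509981329 [-0.135  0.673  1.831 -0.001  0.645 -1.65 ]
```

View pics/c3.png

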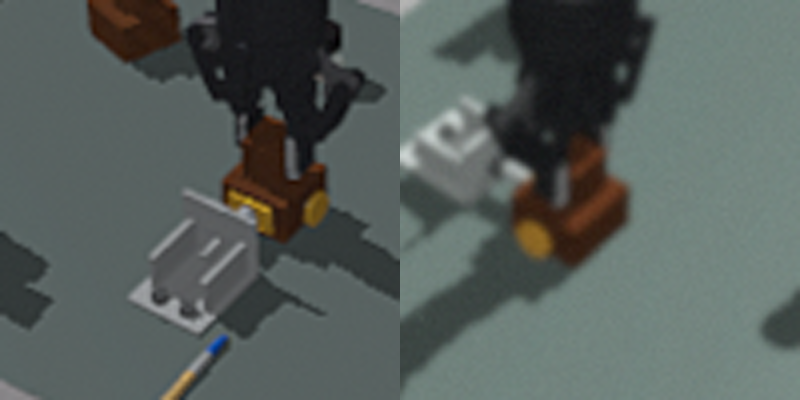

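{"name": "play_rows", "arguments": {
  "moves": [
    {"offset": [0.003, 0, 0], "delta_rot": [0, 0, 0], "jaw": 0.02},
    {"offset": [0.01, 0, 0], "delta_rot": [0, 0, 0], "jaw": 0.02},
    {"offset": [0.01, 0, -0.01], "delta_rot": [0, 0, 0], "jaw": 0.02},
    {"offset": [0, 0, -0.015], "delta_rot": [0, 0, 0], "jaw": 0.02},
    {"offset": [0, 0, 0], "delta_rot": [0, 0, 5], "jaw": 0.02},
    {"offset": [0, 0, 0], "delta_rot": [0, 0, 8], "jaw": 0.02},
    {"offset": [0, 0, 0], "delta_rot": [0, 0, 8], "jaw": 0.02},
    {"offset": [0, 0, 0], "delta_rot": [0, 0, 8], "jaw": 0.02},
    {"offset": [0, 0, 0], "delta_rot": [0, 0, 8], "jaw": 0.02},
    {"offset": [0, 0, 0], "delta_rot": [0, 0, 8], "jaw": 0.02},
    {"offset": [0, 0, 0], "delta_rot": [0, 0, 8], "jaw": 0.02},
    {"offset": [0, 0, 0], "delta_rot": [0, 0, 8], "jaw": 0.02},
    {"offset": [0, 0, 0], "delta_rot": [0, 0, 8], "jaw": 0.02},
    {"offset": [0, 0, 0], "delta_rot": [0, 0, 8], "jaw": 0.02},
    {"offset": [0, 0, 0], "delta_rot": [0, 0, 8], "jaw": 0.02},
    {"offset": [0, 0, 0], "delta_rot": [0, 0, 5], "jaw": 0.02},
    {"offset": [0, 0, 0], "delta_rot": [0, 0, 0], "jaw": 0.02},
    {"offset": [0, 0, 0], "delta_rot": [0, 0, 0], "jaw": 0.02}
  ]
}}

```text
clock: 13.85
eef_pos: [0.5578, -0.0109, 0.07]
eef_rot: [0.726, 0.688, 0.0, 0.0]
contact_force: [0.6, -0.5, -2.9]
grip_width: 0.032
grasp_force: 122.7
```

```bash
python3 - <<'E'
from h import *
np.set_printoptions(precision=4,suppress=True)
st()
ims=[]
for n,(u0,v0,w,h) in {'scene':(230,150,100,100),'side':(270,150,100,100)}.items():
    p=snap(n); ims.append(cv2.resize(p['pixels'][v0:v0+h,u0:u0+w,::-1],(400,400),interpolation=cv2.INTER_CUBIC))
    for l in ['oblong_plate','round_plate']: print(l,[(np.round(d['position'],3),round(d['score'],2)) for d in place_of(l,p)[:2]])
cv2.imwrite('pics/c4.png',np.hstack(ims))
E
```

```text
13.85 pos [ 0.5578 -0.0109  0.07  ] yaw 86.97 tilt [ 0.0006 -0.0002 -1.    ] F [ 0.59 -0.54 -2.95] T [ 0.01   0.031 -0.   ] 0.03200574602574301 [-0.138  0.612  1.873 -0.     0.656 -0.085]
oblong_plate []
round_plate [(array([ 0.596, -0.018,  0.04 ]), 0.39)]
oblong_plate []
round_plate []
```

View pics/c4.png

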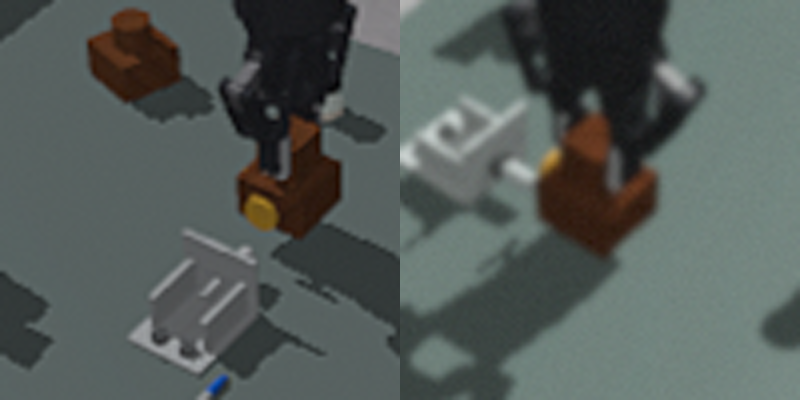

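{"name": "play_rows", "arguments": {
  "moves": [
    {"offset": [0, 0, 0.015], "delta_rot": [0, 0, 0], "jaw": 0.02},
    {"offset": [0, 0, 0.01], "delta_rot": [0, 0, 0], "jaw": 0.02},
    {"offset": [0, 0.006, 0], "delta_rot": [0, 0, 0], "jaw": 0.02},
    {"offset": [0, 0.004, 0], "delta_rot": [0, 0, 0], "jaw": 0.02},
    {"offset": [0, 0.002, 0], "delta_rot": [0, 0, 0], "jaw": 0.02},
    {"offset": [0, 0.001, 0], "delta_rot": [0, 0, 0], "jaw": 0.02},
    {"offset": [0, 0.001, 0], "delta_rot": [0, 0, 0], "jaw": 0.02},
    {"offset": [0, 0.001, 0], "delta_rot": [0, 0, 0], "jaw": 0.02},
    {"offset": [0, 0, 0], "delta_rot": [0, 0, 0], "jaw": 0.02}
  ]
}}

```text
clock: 15.05
eef_pos: [0.5718, -0.0116, 0.0444]
eef_rot: [0.726, 0.687, -0.001, -0.001]
contact_force: [-4.7, -0.5, -0.1]
grip_width: 0.0318
grasp_force: 125.4
```

{"name": "play_rows", "arguments": {
  "moves": [
    {"offset": [0, 0.001, 0], "delta_rot": [0, 0, 0], "jaw": 0.02},
    {"offset": [0, 0.001, 0], "delta_rot": [0, 0, 0], "jaw": 0.02},
    {"offset": [0, 0, 0], "delta_rot": [0, 0, 0], "jaw": 0.02}
  ]
}}

```text
clock: 15.35
eef_pos: [0.5736, -0.0117, 0.0444]
eef_rot: [0.726, 0.687, -0.001, -0.001]
contact_force: [-5.8, -0.4, 1.4]
grip_width: 0.0317
grasp_force: 125.3
```

{"name": "play_rows", "arguments": {
  "moves": [
    {"offset": [0, 0.001, 0], "delta_rot": [0, 0, 0], "jaw": 0.02},
    {"offset": [0, 0.001, 0], "delta_rot": [0, 0, 0], "jaw": 0.02},
    {"offset": [0, 0, 0], "delta_rot": [0, 0, 0], "jaw": 0.02}
  ]
}}

```text
clock: 15.65
eef_pos: [0.5756, -0.0118, 0.0444]
eef_rot: [0.726, 0.687, -0.001, -0.001]
contact_force: [-6.9, -0.2, 2.1]
grip_width: 0.032
grasp_force: 125.3
```

{"name": "play_rows", "arguments": {
  "moves": [
    {"offset": [0, 0.001, 0], "delta_rot": [0, 0, 0], "jaw": 0.02},
    {"offset": [0, 0.001, 0], "delta_rot": [0, 0, 0], "jaw": 0.02},
    {"offset": [0, 0, 0], "delta_rot": [0, 0, 0], "jaw": 0.02}
  ]
}}

```text
clock: 15.95
eef_pos: [0.5776, -0.0119, 0.0445]
eef_rot: [0.726, 0.687, -0.001, -0.001]
contact_force: [-7.0, 0.6, 2.7]
grip_width: 0.0322
grasp_force: 125.3
```

{"name": "play_rows", "arguments": {
  "moves": [
    {"offset": [0, 0.001, 0], "delta_rot": [0, 0, 0], "jaw": 0.02},
    {"offset": [0, 0, 0], "delta_rot": [0, 0, 0], "jaw": 0.02}
  ]
}}

```text
clock: 16.15
eef_pos: [0.5782, -0.0119, 0.0443]
eef_rot: [0.726, 0.687, -0.001, -0.001]
contact_force: [-7.6, -0.2, 1.8]
grip_width: 0.0319
grasp_force: 125.5
```

{"name": "play_rows", "arguments": {
  "moves": [
    {"offset": [0, 0.001, 0], "delta_rot": [0, 0, 0], "jaw": 0.02},
    {"offset": [0, 0, 0], "delta_rot": [0, 0, 0], "jaw": 0.02}
  ]
}}

```text
clock: 16.35
eef_pos: [0.5783, -0.0119, 0.0442]
eef_rot: [0.726, 0.687, -0.002, -0.002]
contact_force: [-12.0, -0.3, 5.0]
grip_width: 0.0318
grasp_force: 125.5
```

{"name": "play_rows", "arguments": {
  "moves": [
    {"offset": [0, 0.0008, 0], "delta_rot": [0, 0, 0], "jaw": 0.02},
    {"offset": [0, 0, 0], "delta_rot": [0, 0, 0], "jaw": 0.02},
    {"offset": [0, 0, 0], "delta_rot": [0, 0, 0], "jaw": 0.02},
    {"offset": [0, 0, 0], "delta_rot": [0, 0, 0], "jaw": 0.02}
  ]
}}

```text
clock: 16.75
eef_pos: [0.5785, -0.0119, 0.0443]
eef_rot: [0.726, 0.687, -0.002, -0.003]
contact_force: [-14.6, -0.1, 6.6]
grip_width: 0.0317
grasp_force: 125.9
```

{"name": "play_rows", "arguments": {
  "moves": [
    {"offset": [0, -0.003, 0], "delta_rot": [0, 0, 0], "jaw": 0.02},
    {"offset": [0, -0.01, 0], "delta_rot": [0, 0, 0], "jaw": 0.02},
    {"offset": [0, -0.015, -0.01], "delta_rot": [0, 0, 0], "jaw": 0.02},
    {"offset": [0, 0, -0.03], "delta_rot": [0, 0, 0], "jaw": 0.02},
    {"offset": [0, 0, -0.04], "delta_rot": [0, 0, 0], "jaw": 0.02},
    {"offset": [0, 0, 0], "delta_rot": [0, 0, 0], "jaw": 0.02},
    {"offset": [0, 0, 0], "delta_rot": [0, 0, 0], "jaw": 0.02}
  ]
}}

```text
clock: 17.45
eef_pos: [0.5537, -0.0106, 0.125]
eef_rot: [0.726, 0.687, 0.001, 0.001]
contact_force: [-1.1, 0.3, -3.0]
grip_width: 0.032
grasp_force: 125.0
```

```bash
python3 - <<'E'
from h import *
np.set_printoptions(precision=4,suppress=True)
st()
for n in ['scene','side']:
    p=snap(n); W=cloud(p)
    r=rect(W,(.49,.32),(.02,.03),.2); print(n,r,cv2.boxPoints(r[2])/1000 if r else '')
    for l in ['tray_spot','oblong_plate','round_plate']: print(l,[(np.round(d['position'],3),round(d['score'],2)) for d in place_of(l,p)[:2]])
E
```

```text
17.45 pos [ 0.5537 -0.0106  0.125 ] yaw 86.81 tilt [ 0.0019 -0.0003 -1.    ] F [-1.12  0.27 -3.03] T [ 0.039 -0.002  0.025] 0.03204007408689082 [-0.138  0.524  1.846 -0.     0.77  -0.083]
scene (1160, np.float64(0.025424715343721205), ((497.2127990722656, 322.4132080078125), (167.54103088378906, 280.21295166015625), 7.399150371551514)) [[0.3961 0.4506]
 [0.4322 0.1727]
 [0.5983 0.1943]
 [0.5622 0.4721]]
tray_spot [(array([0.505, 0.254, 0.006]), 0.6)]
oblong_plate [(array([ 0.454, -0.229, -0.002]), 0.18)]
round_plate [(array([ 0.585, -0.018,  0.099]), 0.58)]
side (2475, np.float64(0.02619338622706613), ((497.0952453613281, 320.538818359375), (162.03143310546875, 281.3846130371094), 7.527615070343018)) [[0.3983 0.4494]
 [0.4352 0.1704]
 [0.5958 0.1917]
 [0.559  0.4706]]
tray_spot [(array([0.504, 0.253, 0.005]), 0.55), (array([0.712, 0.185, 0.001]), 0.54)]
oblong_plate [(array([ 0.712,  0.185, -0.   ]), 0.43)]
round_plate [(array([ 0.643, -0.016, -0.002]), 0.25)]
```

{"name": "play_rows", "arguments": {
  "moves": [
    {"offset": [0.0374, -0.0089, 0], "delta_rot": [0, 0, 0], "jaw": 0.02},
    {"offset": [0.0374, -0.0089, 0], "delta_rot": [0, 0, 0], "jaw": 0.02},
    {"offset": [0.0374, -0.0089, 0], "delta_rot": [0, 0, 0], "jaw": 0.02},
    {"offset": [0.0374, -0.0089, 0], "delta_rot": [0, 0, 0], "jaw": 0.02},
    {"offset": [0.0374, -0.0089, 0], "delta_rot": [0, 0, 0], "jaw": 0.02},
    {"offset": [0.0374, -0.0089, 0], "delta_rot": [0, 0, 0], "jaw": 0.02},
    {"offset": [0.0374, -0.0089, 0], "delta_rot": [0, 0, 0], "jaw": 0.02},
    {"offset": [0, 0, 0], "delta_rot": [0, 0, 0], "jaw": 0.02},
    {"offset": [0, 0, 0.03], "delta_rot": [0, 0, 0], "jaw": 0.02},
    {"offset": [0, 0, 0.025], "delta_rot": [0, 0, 0], "jaw": 0.02},
    {"offset": [0, 0, 0.012], "delta_rot": [0, 0, 0], "jaw": 0.02},
    {"offset": [0, 0, 0.004], "delta_rot": [0, 0, 0], "jaw": 0.02},
    {"offset": [0, 0, 0], "delta_rot": [0, 0, 0], "jaw": 0.02},
    {"offset": [0, 0, 0], "delta_rot": [0, 0, 0], "jaw": 0.02}
  ]
}}

```text
clock: 19.25
eef_pos: [0.5067, 0.2542, 0.0543]
eef_rot: [0.727, 0.687, 0.001, 0.0]
contact_force: [0.3, 0.4, -2.5]
grip_width: 0.0321
grasp_force: 124.9
```

{"name": "play_rows", "arguments": {
  "moves": [
    {"offset": [0, 0, 0.002], "delta_rot": [0, 0, 0], "jaw": 0.02},
    {"offset": [0, 0, 0.001], "delta_rot": [0, 0, 0], "jaw": 0.02},
    {"offset": [0, 0, 0], "delta_rot": [0, 0, 0], "jaw": 0.02}
  ]
}}

```text
clock: 19.55
eef_pos: [0.5062, 0.2542, 0.0507]
eef_rot: [0.727, 0.687, 0.0, 0.0]
contact_force: [1.0, 0.0, -3.1]
grip_width: 0.0321
grasp_force: 124.9
```

```bash
python3 - <<'E'
from h import *
st()
ims=[]
for n,(u0,v0,w,h) in {'scene':(350,170,140,105),'side':(170,240,160,120)}.items():
    p=snap(n); ims.append(cv2.resize(p['pixels'][v0:v0+h,u0:u0+w,::-1],(400,300),interpolation=cv2.INTER_CUBIC))
cv2.imwrite('pics/c5.png',np.hstack(ims))
E
```

```text
19.55 pos [0.5062 0.2542 0.0507] yaw 86.81 tilt [ 4.e-04  1.e-04 -1.e+00] F [ 1.03  0.05 -3.14] T [-0.059  0.013 -0.006] 0.03211105909126228 [ 0.349  0.651  1.862 -0.     0.629  0.405]
```

View pics/c5.png

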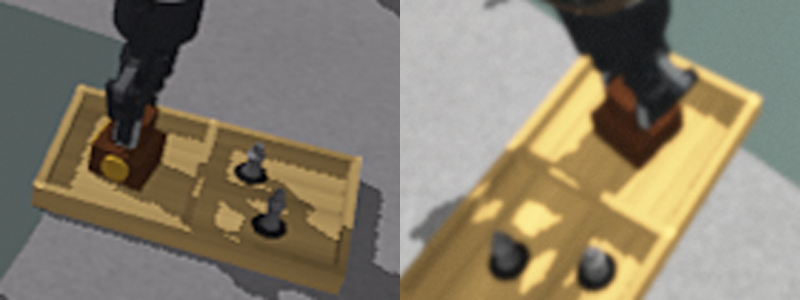

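{"name": "play_rows", "arguments": {
  "moves": [
    {"offset": [0, 0, 0.001], "delta_rot": [0, 0, 0], "jaw": 0.02},
    {"offset": [0, 0, 0], "delta_rot": [0, 0, 0], "jaw": 0.02},
    {"offset": [0, 0, 0], "delta_rot": [0, 0, 0], "jaw": 0.02}
  ]
}}

```text
clock: 19.95
eef_pos: [0.5061, 0.2542, 0.0494]
eef_rot: [0.726, 0.687, -0.0, 0.0]
contact_force: [-0.1, -0.5, -2.8]
grip_width: 0.0321
grasp_force: 124.9
```

{"name": "play_rows", "arguments": {
  "moves": [
    {"offset": [0, 0, 0.0005], "delta_rot": [0, 0, 0], "jaw": 0.02},
    {"offset": [0, 0, 0], "delta_rot": [0, 0, 0], "jaw": 0.02}
  ]
}}

```text
clock: 20.15
eef_pos: [0.5062, 0.2542, 0.0493]
eef_rot: [0.726, 0.687, 0.0, 0.0]
contact_force: [-1.0, -0.2, 3.8]
grip_width: 0.032
grasp_force: 125.5
```

{"name": "play_rows", "arguments": {
  "moves": [
    {"offset": [0, 0, 0], "delta_rot": [0, 0, 0], "jaw": 0.03},
    {"offset": [0, 0, 0], "delta_rot": [0, 0, 0], "jaw": 0.036},
    {"offset": [0, 0, 0], "delta_rot": [0, 0, 0], "jaw": 0.042},
    {"offset": [0, 0, 0], "delta_rot": [0, 0, 0], "jaw": 0.055},
    {"offset": [0, 0, 0], "delta_rot": [0, 0, 0], "jaw": 0.065},
    {"offset": [0, 0, 0], "delta_rot": [0, 0, 0], "jaw": 0.07},
    {"offset": [0, 0, 0], "delta_rot": [0, 0, 0], "jaw": 0.07},
    {"offset": [0, 0, -0.01], "delta_rot": [0, 0, 0], "jaw": 0.07},
    {"offset": [0, 0, -0.03], "delta_rot": [0, 0, 0], "jaw": 0.07},
    {"offset": [0, 0, -0.04], "delta_rot": [0, 0, 0], "jaw": 0.07},
    {"offset": [0, 0, -0.04], "delta_rot": [0, 0, 0], "jaw": 0.07},
    {"offset": [0, 0, -0.04], "delta_rot": [0, 0, 0], "jaw": 0.07},
    {"offset": [0, 0, 0], "delta_rot": [0, 0, 0], "jaw": 0.07},
    {"offset": [0, 0, 0], "delta_rot": [0, 0, 0], "jaw": 0.07}
  ],
  "newtons": 20
}}

```text
clock: 21.55
eef_pos: [0.5061, 0.2542, 0.2101]
eef_rot: [0.726, 0.687, 0.001, 0.0]
contact_force: [-0.1, 0.7, -0.7]
grip_width: 0.0702
grasp_force: 0.0
```

```bash
python3 - <<'E'
from h import *
st()
p=snap('wrist','w3.png'); W=cloud(p)
for zz in [(.07,.082),(.036,.048),(.012,.034)]: print(rect(W,(.506,.254),zz,.05))
E
```

```text
21.55 pos [0.5061 0.2542 0.2101] yaw 86.81 tilt [ 2.e-03  6.e-04 -1.e+00] F [-0.06  0.67 -0.66] T [0.019 0.045 0.026] 0.07020925439808008 [ 0.349  0.43   1.732 -0.     0.978  0.405]
(1451, np.float64(0.07534719732494294), ((507.085205078125, 252.37289428710938), (34.04210662841797, 33.71260070800781), 87.47821044921875))
(1583, np.float64(0.0412327165128204), ((509.0608215332031, 250.53733825683594), (59.1899299621582, 60.0164909362793), 86.68834686279297))
(189, np.float64(0.024853666015585862), ((516.1739501953125, 259.52203369140625), (49.780006408691406, 64.7984848022461), 20.61440658569336))
```

View pics/w3.png

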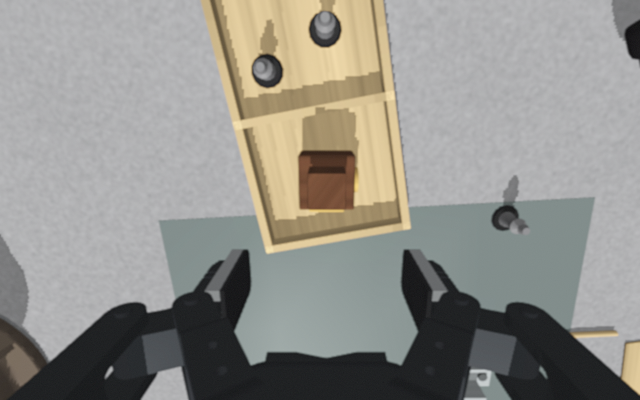

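The plinth stands upright in the middle of the empty half, around pixel (327, 182), with its top at 75 mm (6 + 70 mm expected). Both plates are nearly flush and the gripper is clear.

```bash
python3 -c "
from plant import *
print(close_job())"
```

```text
the job is handed in; nothing more can be done
None
```

I pushed both brass plates home on the bracket's nose (about 15 N at most by the wrist reading), stood the plinth upright near the middle of the tray's empty half, let go and handed the job in; the hand-in returned no verdict.

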